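# Feed a brass blank home in the drill jig with the push stick

## Task

Lay the brass blank on the drill jig's open infeed plate, lengthwise in front of the flared mouth, and let go of it. Then hold the orange push stick by its wooden handle and with its nose feed the blank slowly through the covered channel until the red tell-tale pin has been driven back and the blank comes up solid against the end stop; keep it pressed home there with about 12 newtons for half a second, and never push on the blank, or bear on the jig with the stick, with more than about 18. Finally draw the stick out and stand it upright on the bench, leaving the blank home and the oil can, wrench and chuck key undisturbed.

Things in the scene. Friction and masses are not known exactly. Their poses are not given: they have to be found in the camera images.
- jig: Drill jig fixed to the bench: dark steel base plate 320 x 80 x 10 mm (x, y, z). Origin: on the plate's underside, on its centre line, 150 mm from the infeed end, below the tunnel entry; feed direction is its +x, z up. The plate's top, 10 mm up, is also the channel floor. From -x to +x: open infeed plate, flared mouth, straight roofed tunnel, blue adjustable end stop with the red tell-tale pin.
- infeed (a point): Point on the plate's top, on the channel's centre line, 62 mm before the tunnel entry; axes as the jig's. The infeed plate is open, without walls, for the jig's x = -150 to -41 mm. Place for the blank's centre before feeding.
- channel_entry (a point): Centre of the tunnel entry, on the floor (jig's x = 0); axes as the jig's. Before it, two aluminium walls flare from 27 mm apart here to 56 mm apart at x = -41 mm. Tunnel: 27 mm wide, 25 mm high, x = 0 to 90 mm, clear roof (top 43 mm above bench, drill bush to 50 mm). The stop setting varies: the blank's front when home lies anywhere from x = 62 to 112 mm; only feel or the pin tells.
- pin (a joint): Red tell-tale pin in the end stop, sliding along the jig's +x; value in m, about 0 to 0.003 at the start, 0.012 when fully driven back against the solid stop. It has no spring: it slides against a steady friction of about 3 N and stays where it is left.
- blank: Loose brass block with a blue marked band across its top, 50 x 24 x 22 mm (x, y, z), 0.15 to 0.3 kg; origin: centre of its underside. It goes into the channel lengthwise (x along the jig's x, either way round).
- push_stick: Push stick, about 0.16 kg, standing on its sole. Origin: centre of the sole's underside, under the handle; +x along the nose. Orange sole 60 x 44 x 12 mm. Wooden handle 34 x 22 mm (x, y) centred on the origin, top 66 mm above the underside; pinched fore and aft, across the 34 mm, it hardly pivots. Nose 18 mm wide, 14 mm high, underside level with the sole's; its flat end, at x = 135 mm, pushes.
- stick_tip (a point): Centre of the flat end of the push stick's nose, 135 mm ahead of the stick's origin and 7 mm above its underside.
- oil_can: Bystander: green can, 54 mm across, 95 mm tall; origin: centre of its underside. Leave it alone.
- wrench: Bystander: steel wrench 160 mm long lying flat along its own x. Leave it alone.
- chuck_key: Bystander: T-shaped steel chuck key, about 80 x 80 x 16 mm, lying flat. Leave it alone.
Not all that is in view belongs to the job. What is meant by the blank is not green, and is the larger of those in its own colour.

How it is judged (in metres and radians):
On the way, in this order (a step that is already met when the one before it is completed fails the run):
1. the blank lies on the infeed plate in front of (or just inside) the flared mouth, lengthwise within about 17 degrees and within 15 mm of the channel's centre line, let go (x of blank in the frame of jig between -0.13 and -0.015 m and y of blank in the frame of jig between -0.015 and 0.015 m and z of blank in the frame of jig below 0.014 m and angle between the x axis of blank and the x axis of jig, either way round below 0.3 rad and contact force between blank and the fingers below 0.1 N), for 0.2 s.
2. the blank has been pushed with the stick's nose into the covered tunnel, more than half its length in (x of blank in the frame of jig above 0.005 m and z of blank in the frame of jig below 0.016 m and contact force between blank and push_stick above 0.2 N and contact force between blank and the fingers below 0.1 N).
3. the stick presses the blank home with more than 8 N, of which more than 5 N reach the driven-back pin, for 0.3 s (value of joint pin above 0.0105 m and contact force between blank and pin above 5 N and contact force between blank and push_stick above 8 N), for 0.3 s.
At the end, for the whole second after the job is handed in: The tell-tale pin stands within 1.5 mm of fully driven back (above 10.5 mm), the blank lies in the tunnel at the stop (its centre more than 33 mm past the tunnel's entrance), and the push stick stands upright (within 6 degrees) at rest on the bench, clear of the jig (value of joint pin above 0.0105 m and x of blank in the frame of jig above 0.033 m and z of blank in the frame of jig below 0.014 m and linear speed of each of blank, push_stick below 0.01 m/s and height (world z) of push_stick below 0.005 m and angle between push_stick's own z axis and vertical below 0.1 rad and contact force between push_stick and jig below 0.1 N); the robot touches nothing.
It fails at once if the stick pushes on the blank with more than 20 N (contact force between push_stick and blank above 20 N).
It fails at once if the stick bears on the jig with more than 20 N (contact force between push_stick and jig above 20 N).
It fails at once if the robot's fingers move the tell-tale pin (contact force between the fingers and pin above 0.5 N).
It fails at once if a bystander is disturbed (moved more than 20 mm) (distance of any of oil_can, wrench, chuck_key from where it was at the start of the episode above 0.02 m).
It also fails if it takes over 72 s, if anything falls off the work surface, if the arm or the gripper's body presses on something with over 40 N, if the wrist force passes 120 N, or if a joint passes its speed limit or range.

## Robot

A 6-joint arm with a two-finger parallel gripper is mounted at the origin on the work surface. World frame = base frame: x ahead of the robot, y to its left, z up, the work surface at z = 0. Lengths are in m, angles in degrees, forces in N, time in s.
With the tool pointing down it reaches from about 0.275 to 0.825 m from the base axis. Payload 4.9 kg.
Tool frame: the origin (TCP) lies at the very end of the fingers, on their centre line; the grasp point (between the pads) lies env.grasp_offset behind it (env.grasp_offset is the distance from the TCP to the grasp point, in m); z points along the fingers, y is the line along which they close (so a half turn about z gives the same grasp; the last joint's range is limited). The gripper opens to 85 mm and grips with 20 to 120 N. Pads are 22 mm wide; open, the fingers measure 114 mm over their backs; the gripper's body (76 mm by 85 mm) begins 54 mm behind the grasp point. The pads swing forward as they close: fully open they stand 13 mm farther back than shut.
Start: joints at [-81.371, 18.69, -11.035, 60.275, 0, 82.311], TCP at [0.155, -0.528, 0.206] pointing down, gripper open.
Joint ranges: [-152.03, 152.03], [-55.5, 102.48], [-74.3, 77.21], [-110.64, 120.58], [-84.22, 78.4], [-180, 180]. Speed limits (degrees/s): [147.25, 147.25, 180, 180, 180, 180].

## Interface

Orientations are given as [roll, pitch, yaw] about the fixed x, y, z axes, in that order (R = Rz(yaw) Ry(pitch) Rx(roll)).
In Python, from workcell import env, viewer gives the robot as it stands.
- The arm moves only by the shell command python3 -m jog 'ROWS' [FORCE]. ROWS is a JSON object of lists of equal length, an entry for each row: "delta_pos": the shift along the world's x, y, z in mm, a list of three; "dr": the turn, a rotation vector about the world's x, y, z in rad, a list of three; "hand": the gripper command: -1 is shut, 1 is fully open, values between are in proportion. In form: {"delta_pos": [[x, y, z], ...], "dr": [[rx, ry, rz], ...], "hand": [hand, ...]}. A call has 1 to 8 rows; each row is the pose to reach, as a shift and turn from the pose commanded when the call began; what a row does not reach only later rows make up. A row lasts 1/10 s, in which the tool goes at most 50 mm and 8.59 degrees, less where a joint would pass 70% of its speed; a pose out of reach is approached as far as the arm can. A call with a gripper value outside its range is refused whole. The fingers move at their own pace and stop on an object; FORCE is the grip in N (left out, the last holds). Time passes only in rows, so rows that repeat a pose let the fingers close. It gives the time, the measured TCP pose, the force, the opening and the grip force at its end, in the units of the state.
- env.state(): the state, without advancing time (a new reading comes with each control period).
- viewer.read_camera(name): name is "scene" or "top"; returns a dict with "img" (420x560x3 uint8, red, green, blue), "depth" (420x560 float32, m along the optical axis (not along the pixel's ray), 0 where there is no reading), "vfov" (degrees; the focal length in pixels is half the picture's height over the tangent of half this angle, whatever the lens; pixels are square), "cx", "cy" (the principal point, pixels), "R" (3x3) and "t" (3): a world point X has camera coordinates R X + t. Camera axes: x right, y down, z forward; pixel columns grow to the right and rows downward; lengths in m; the calibration is good to about 2 mm. A picture is of the moment at which its call begins.
- env.finish_job(): hands the job in; it is judged then, once.
Trained networks look in the newest picture that a camera, given by its name, has taken for a name from the list of things; names that differ only in an ending like _2 or _b are one class to them, and where a whole thing is asked for, a point or a joint stands for the part that bears it (a point fixed in the world has none). Each returns a list of dicts, best first, with "p" (0 to 1); they miss things now and then, are a little off and sometimes report something else, mostly with a low value. They report only what shows in the picture. A call takes as long as a camera call. They do not tell look-alikes from the thing itself.
- viewer.spot_in(target, camera): "at" ([column, row] in pixels, amid what is visible of it).
The state is a dict: "time_s": time; "qpos": joint angles; "dq": joint speeds; "joint_torque": joint torques, N m; "tcp_pos": TCP position; "tcp_rot": TCP orientation; "contact_force": force on the tool from outside, world axes, zero at the start; "torque": the same for the moment, N m; "opening": opening from 0.0 (shut) to 1.0 (fully open); "finger_force": force on a finger pad.
Only numpy, scipy, OpenCV 4.12 (cv2) and the standard library are available. Lean on these libraries where they do the work, as an engineer would, in place of code of your own. Each camera call takes 0.05 s, during which the arm holds its last target. There are 200 camera calls.

## Working session

There is one attempt and no reset: what is moved stays moved. The work goes in short steps, Python scripts to look and compute and a shell command to move; the robot and the scene stay as the last step left them, time stands still between calls to the robot, and variables do not carry over. Pictures are saved under pics/ and viewed, at most 10 in all, crops included, and the job is handed in when it is done.

```bash
ls; mkdir -p pics
cat > h.py <<'E'
import numpy as np, cv2
from workcell import env, viewer
def cam(n):
    d=viewer.read_camera(n); d['f']=d['img'].shape[0]/2/np.tan(np.radians(d['vfov'])/2); return d
def save(d,n): cv2.imwrite('pics/'+n,d['img'][:,:,::-1])
def cloud(d):
    h,w=d['depth'].shape; u,v=np.meshgrid(np.arange(w),np.arange(h)); z=d['depth']
    P=np.stack([(u-d['cx'])/d['f']*z,(v-d['cy'])/d['f']*z,z],-1)
    return (P-d['t'])@d['R']
E
python3 - <<'E'
from h import *
np.set_printoptions(precision=3,suppress=True)
print(env.grasp_offset,env.state())
for n in('top','scene'):
    d=cam(n); save(d,n+'0.png'); P=cloud(d); np.savez('/tmp/'+n,P=P,img=d['img'])
    print(n,d['f'],d['R'].tolist(),d['t'],d['cx'],d['cy'])
    for k in('jig','blank','push_stick','pin','oil_can','wrench','chuck_key'):
        for r in viewer.spot_in(k,n)[:3]:
            c,q=map(int,r['at']); print(k,round(r['p'],2),c,q,P[q,c])
E
```

```text
pics
0.0187 {'time_s': 0.0, 'qpos': array([-81.373,  18.731, -11.089,  60.276,   0.001,  82.312]), 'dq': array([ 0.004, -0.041, -0.007, -0.025,  0.125,  0.007]), 'joint_torque': array([  0.001, -44.34 ,  26.244,   0.015,  -0.   ,   0.   ]), 'tcp_pos': array([ 0.154, -0.527,  0.205]), 'tcp_rot': array([-179.905,   -0.013,   16.315]), 'contact_force': array([-0.085,  0.143,  1.069]), 'torque': array([-0.015,  0.015, -0.006]), 'finger_force': 0.0, 'opening': 1.0024378330496648}
top 436.7275765334212 [[-0.01387191496479656, -0.9997728653735042, -0.01617985284427773], [-0.997302207978873, 0.015000518704056809, -0.07185603940570455], [0.07208242459625214, 0.015139422098028427, -0.9972837720342509]] [0.053 0.556 1.041] 277.1744800185296 209.90743285231724
jig 0.85 312 183 [ 0.618 -0.04   0.042]
blank 0.76 345 250 [ 0.457 -0.117  0.022]
blank 0.62 384 269 [ 0.411 -0.209  0.024]
blank 0.45 351 284 [ 0.376 -0.13   0.019]
push_stick 0.97 247 254 [0.451 0.12  0.012]
pin 0.6 356 182 [ 0.623 -0.149  0.014]
oil_can 0.72 350 124 [ 0.745 -0.126  0.096]
wrench 0.61 207 136 [0.746 0.218 0.003]
chuck_key 0.84 153 213 [0.554 0.349 0.017]
scene 382.6226402314427 [[0.49837433778481044, 0.8669046410067364, 0.009968091017498038], [0.6731302061106585, -0.3796783110561002, -0.6346180786386479], [-0.5463686896766449, 0.3229871878489433, -0.7727616265229901]] [-0.312 -0.339  1.083] 269.8181788480815 212.14636661158957
jig 0.82 245 258 [ 0.633 -0.056  0.042]
blank 0.89 184 217 [ 0.474 -0.113  0.021]
blank 0.77 130 217 [ 0.421 -0.207  0.021]
blank 0.74 164 190 [ 0.379 -0.121  0.016]
push_stick 0.56 276 171 [0.444 0.12  0.013]
oil_can 0.88 243 334 [ 0.775 -0.131  0.094]
wrench 0.76 396 252 [0.745 0.213 0.008]
chuck_key 0.75 385 169 [0.56  0.343 0.012]
```

Run:
```python
import cv2
i=cv2.imread('pics/top0.png'); cv2.imwrite('pics/top0c.png',cv2.resize(i[90:320,130:430],None,fx=2.6,fy=2.6,interpolation=2))
```

```text
(no output)
```

View pics/top0c.png

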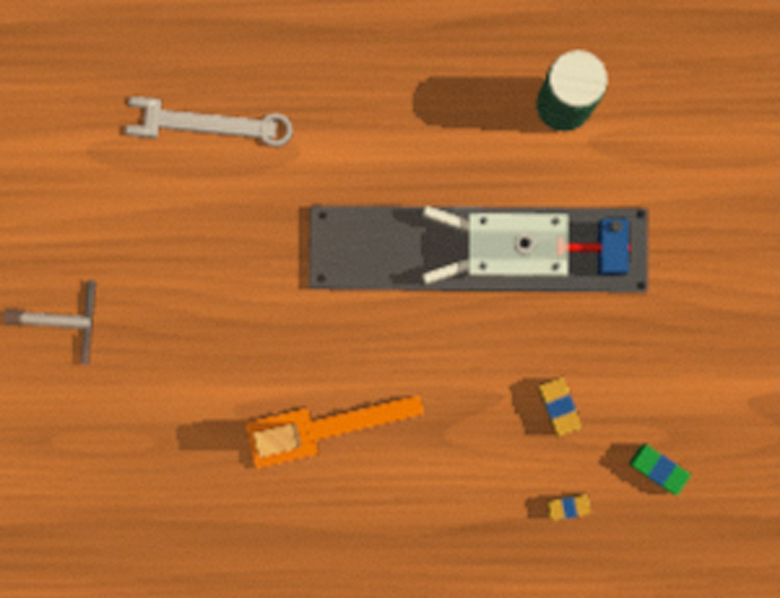

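View pics/scene0.png

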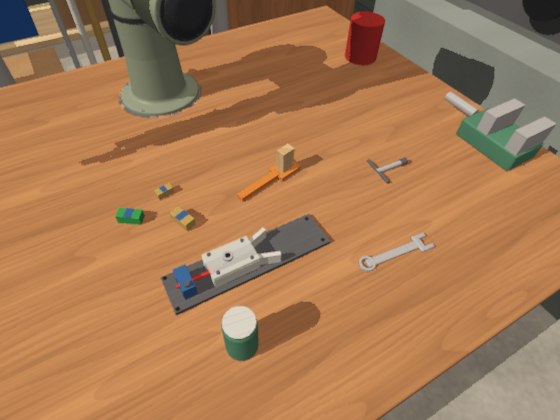

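The top crop shows the jig feeding toward -y, with its mouth near crop (445,245) and the pin and blue stop near (600,247). The larger brass blank is at (560,406), with a small brass decoy at (570,507) and a green one at (660,468). The stick handle is at (275,440) and its nose points right. Next I'll measure poses.

```bash
cat > m.py <<'E'
from h import *
np.set_printoptions(precision=4,suppress=True)
def rect(p):
    (c,s,a)=cv2.minAreaRect((p[:,:2]*1000).astype(np.float32)); 
    if s[0]<s[1]: s=s[::-1]; a+=90
    return np.array(c),np.array(s),(a+90)%180-90
def comps(P,m,minn=25):
    n,l,st,_=cv2.connectedComponentsWithStats(m.astype(np.uint8))
    for i in range(1,n):
        if st[i,4]>=minn:
            p=P[l==i]; yield p
def masks(P,img):
    hsv=cv2.cvtColor(img,cv2.COLOR_RGB2HSV); H,S,V=[hsv[...,i].astype(int) for i in range(3)]
    return H,S,V
E
python3 - <<'E'
from m import *
for n in('top','scene'):
    z=np.load('/tmp/'+n+'.npz'); P=z['P'];img=z['img']; H,S,V=masks(P,img)
    W=(P[...,0]>.33)&(P[...,0]<.68)&(abs(P[...,1])<.3)
    Z=P[...,2]
    print(n)
    print(' bench z',np.median(Z[(P[...,0]>.5)&(P[...,0]<.56)&(abs(P[...,1])<.1)]))
    for nm,m in dict(low=W&(Z>.007)&(Z<.03),hi=W&(Z>.03)).items():
        for p in comps(P,m): 
            c,s,a=rect(p); print(nm,len(p),c,s,round(a,1),'z',np.median(p[:,2]),np.percentile(p[:,2],95))
    for nm,m in dict(red=W&((H<6)|(H>174))&(S>180)&(P[...,0]>.57),blue=W&(H>100)&(H<130)&(S>100), dark=W&(V<90)&(S<110)&(Z>.006)&(Z<.014),plate=W&(abs(Z-.043)<.004)&(S<60)&(V>120)).items():
        for p in comps(P,m,8): 
            c,s,a=rect(p); print(nm,len(p),c,s,round(a,1),'z',np.median(p[:,2]))
E
```

```text
top
 bench z 0.0011919475183863328
low 2874 [617.4738 -46.2459] [320.1754  79.9848] 89.0 z 0.011298566389697604 0.015685951324478753
low 223 [ 467.6921 -118.6144] [50.2147 24.5826] 19.4 z 0.023121127319468266 0.02655418451292801
low 610 [452.7523  90.3778] [165.0086  43.6029] -77.6 z 0.01427675928934394 0.01780453883999428
low 233 [ 408.7902 -209.4487] [50.6877 24.1024] 54.5 z 0.023399079079049572 0.0267081919097415
low 125 [ 374.7865 -124.9438] [36.752 17.88 ] -81.9 z 0.017567583947083677 0.020873413655930005
hi 1048 [560.8105 -51.9531] [182.6915 136.8003] -8.1 z 0.04398059950360904 0.049294620859415904
hi 227 [545.1678 -87.7466] [261.7115  51.4053] -49.6 z 0.04234457286263804 0.0469575251959231
hi 156 [441.6354 141.1975] [34.2412 21.7759] -76.8 z 0.06654057841489594 0.06965981605694047
red 36 [ 613.6341 -143.3352] [27.2286  5.6908] -88.5 z 0.027098975277810786
blue 227 [ 613.9704 -168.9891] [48.6265 23.7645] -1.7 z 0.0419538277429781
blue 45 [ 466.3573 -117.4365] [21.0618 11.6412] -67.7 z 0.023892577901531868
blue 53 [447.3468 -95.811 ] [256.2521  21.8573] 70.4 z 0.0238987160759133
[... 1992 characters left out ...]
04049647641638177
dark 13 [592.0831 106.1766] [9.8284 6.2607] -33.5 z 0.010695944387741551
dark 270 [598.8864   8.9039] [61.5649 39.2185] -41.0 z 0.010115813044017097
dark 13 [651.7979 104.4554] [7.1297 6.144 ] -36.7 z 0.010360047830642375
dark 219 [650.6822  18.9693] [190.57    19.7232] 88.5 z 0.009226900586979697
dark 85 [ 596.5946 -136.8618] [28.3128 13.3039] 83.8 z 0.010216615045209789
dark 242 [ 626.5864 -145.1548] [47.9696 28.0952] 89.5 z 0.009853499100564475
dark 16 [ 580.6715 -194.6006] [7.8202 7.5198] -80.1 z 0.010445807666624639
dark 127 [ 652.9698 -140.6082] [121.0481  10.2667] 85.9 z 0.008859393183120913
plate 1230 [617.2722 -78.4302] [90.5659 57.9822] 88.0 z 0.042956931528877314
```

```bash
python3 -m jog '{"delta_pos":[[40,50,0],[80,100,0],[110,145,0],[140,185,0],[170,223,0],[200,262,0],[230,301,0],[260,340,0]],"dr":[[0,0,0],[0,0,0],[0,0,0],[0,0,0.05],[0,0,0.05],[0,0,0.05],[0,0,0.05],[0,0,0.05]],"hand":[0.5,0.5,0.5,0.5,0.5,0.5,0.5,0.5]}' 40
```

```text
time_s: 1.6
tcp_pos: [0.3985, -0.2085, 0.2065]
tcp_rot: [179.9, -0.0, 19.2]
contact_force: [0.7, -1.0, -0.5]
opening: 0.749
finger_force: 0.0
```

```bash
python3 -m jog '{"delta_pos":[[30,40,-20],[53,71,-50],[53,71,-90],[53,71,-130],[53,71,-150],[53,71,-150],[53,71,-150],[53,71,-150]],"dr":[[0,0,0],[0,0,0],[0,0,0],[0,0,0],[0,0,0],[0,0,0],[0,0,0],[0,0,0]],"hand":[0.5,0.5,0.5,0.5,0.5,0.5,0.5,0.5]}'
```

```text
time_s: 2.4
tcp_pos: [0.4517, -0.1399, 0.0577]
tcp_rot: [179.9, -0.1, 19.2]
contact_force: [0.2, 0.6, 1.0]
opening: 0.751
finger_force: 0.0
```

```bash
python3 -m jog '{"delta_pos":[[16,22,0],[16,22,0],[16,22,-25],[16,22,-40],[16,22,-54],[16,22,-54]],"dr":[[0,0,0],[0,0,0],[0,0,0],[0,0,0],[0,0,0],[0,0,0]],"hand":[0.5,0.5,0.5,0.5,0.5,0.5]}'
python3 - <<'E'
from m import *
d=cam('scene'); i=cv2.resize(d['img'][150:270,110:260],None,fx=4,fy=4); save({'img':i},'g1.png')
E
```

```text
time_s: 3.0
tcp_pos: [0.4658, -0.1173, 0.0019]
tcp_rot: [-180.0, 0.1, 19.2]
contact_force: [0.3, -0.6, 0.6]
opening: 0.751
finger_force: 0.0
```

View pics/g1.png

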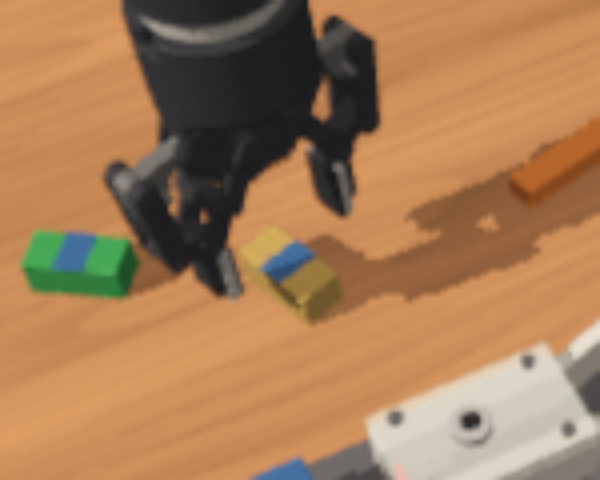

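The brass blank at crop (290,270) lies between the fingers, and the green block is well clear. Closing.

```bash
python3 -m jog '{"delta_pos":[[2,0,1],[2,0,1],[2,0,1],[2,0,1],[2,0,1],[2,0,1],[2,0,1],[2,0,1]],"dr":[[0,0,0],[0,0,0],[0,0,0],[0,0,0],[0,0,0],[0,0,0],[0,0,0],[0,0,0]],"hand":[0,-0.5,-1,-1,-1,-1,-1,-1]}' 50
```

```text
time_s: 3.85
tcp_pos: [0.4684, -0.1171, 0.0031]
tcp_rot: [-180.0, 0.0, 19.2]
contact_force: [-0.4, -0.3, -0.2]
opening: 0.001
finger_force: 0.0
```

Run:
```python
from m import *
d=cam('scene'); i=cv2.resize(d['img'][150:270,110:260],None,fx=4,fy=4); save({'img':i},'g2.png')
P=cloud(d);Z=P[...,2]; W=(P[...,0]>.33)&(P[...,0]<.54)&(P[...,1]<-.03)&(P[...,1]>-.27)&(Z>.007)
H,S,V=masks(P,d['img'])
for p in comps(P,W&(S>60)): c,s,a=rect(p);print(c,s,a,np.median(p[:,2]))
print(viewer.spot_in('blank','scene'))
```

```text
[ 477.589  -157.3421] [26.5121 12.9003] -52.586944580078125 0.4098345793051136
[ 475.8436 -159.4115] [43.0879 18.1842] -8.850181579589844 0.25649851505212173
[ 437.4515 -137.3179] [108.0664  16.5792] -6.95648193359375 0.0855696594389441
[ 477.8321 -140.1571] [74.0067 51.096 ] -68.24721908569336 0.0217605584670725
[ 409.6009 -207.3001] [50.8342 25.3552] 54.649200439453125 0.021152035428844508
[{'at': [130.0, 218.1], 'p': 0.89}, {'at': [185.6, 218.8], 'p': 0.62}]
```

View pics/g2.png

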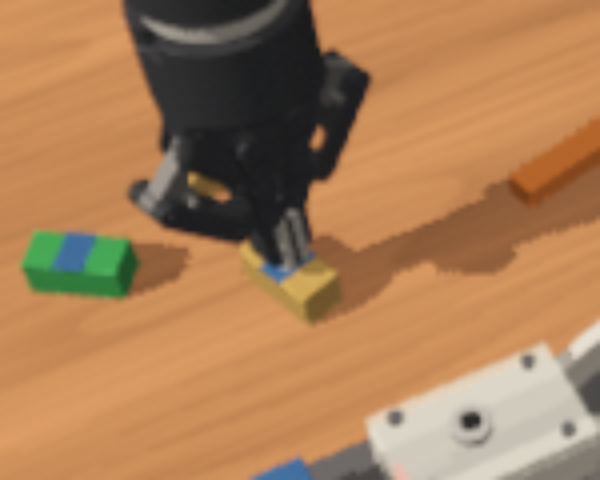

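The fingers closed on or above the blank's top, around crop (285,262), and the blank did not move. I'll check the real fingertip height from depth.

Run:
```python
from m import *
print(env.state()['tcp_pos'],env.state()['contact_force'])
for n in ('scene','top'):
    d=cam(n);P=cloud(d); H,S,V=masks(P,d['img'])
    x=np.array([.468,-.117,.003]); c=d['R']@x+d['t']; print(n,'tcp projects',c[:2]/c[2]*d['f']+[d['cx'],d['cy']])
    if n=='scene':
        for r in range(200,226): print(r,' '.join('%3d/%3d%s'%(P[r,c,2]*1000,P[r,c,0]*1000,'g' if S[r,c]<70 else 'c') for c in range(172,192,3)))
```

```text
[ 0.4684 -0.1171  0.0031] [-0.7744  0.6144 -1.1178]
scene tcp projects [182.3779 221.3944]
200  91/483g  95/490g  85/483g  77/479g  77/481g   0/414c   0/417c
201  88/483g  92/489g  81/482g  74/478g  72/479g  -1/416c  -2/419c
202  81/478g  83/483g  78/481g  66/474g  68/478g   0/420c   1/425c
203  80/480g  82/484g  75/481g  67/476g  59/473g  -1/422c   0/426c
204  79/482g  80/485g  75/484g  67/479g  60/476g  -1/424c   0/429c
205  76/481g  78/486g  73/484g  65/480g  60/478g   0/427c   0/431c
206  72/480g  75/485g  72/485g  62/479g  57/478g   0/431c  -2/432c
207  78/488g  66/480g  67/483g  60/480g  55/478g  44/472c   0/436c
208  76/488g  65/481g  59/479g  58/481g  52/479g  44/474c   0/439c
209  52/470c  62/481g  56/478g  56/481g  49/478g  38/472c  -1/440c
210  49/469c  58/480g  53/478g  50/478g  46/478g  34/470c   0/444c
211  44/467c  54/478g  50/478g  49/480g  45/479g   0/443c   0/447c
212  42/467c  51/478g  49/479g  48/481g  42/479g   0/446c   2/452c
213  20/451c  46/476g  46/479g  43/480g  40/480g  20/466g   0/451c
214  22/455c  40/474c  42/479g  43/482g  36/479g  23/471g  -1/453c
215  20/456c  23/461c  40/479g  39/481g  33/479g  22/473c  -1/456c
216  18/457c  22/463g  38/480c  37/481g  31/479g  21/474c  21/477c
217  14/456c  21/465g  35/479c  32/480g  21/473c  21/476c  20/479c
218  10/455c  20/467c  21/470c  30/481c  21/476c  21/479c  21/482c
219   6/454c  18/467c  23/474g  21/476g  22/480c  22/482c  21/484c
220   1/452c  10/463c  22/475c  18/476c  22/482c  21/484c  21/486c
221   0/453c   6/462c  18/475c  22/481c  22/484c  23/488c  22/490c
222  -1/455c   3/462c  11/472c  21/483c  20/485c  20/488c  20/490c
223   0/458c   1/463c  10/473c  19/484c  21/488c  22/491c  17/491c
224   0/460c   0/464c   5/472c  15/482c  21/490c  20/493c  14/490c
225   0/463c   0/467c   0/469c   9/480c  20/492c  17/492c  12/491c
top tcp projects [343.7561 245.4401]
```

```bash
python3 -m jog '{"delta_pos":[[0,0,30],[0,0,50],[0,0,50],[0,0,50],[0,0,50],[0,0,50]],"dr":[[0,0,0],[0,0,0],[0,0,0],[0,0,0],[0,0,0],[0,0,0]],"hand":[-1,-1,-1,-1,-1,-1]}'
cat > tip.py <<'E'
from m import *
t=env.state()['tcp_pos']; d=cam('scene');P=cloud(d);H,S,V=masks(P,d['img'])
m=(np.hypot(P[...,0]-t[0],P[...,1]-t[1])<.06)&(P[...,2]>t[2]-.02)&(P[...,2]<.12)&(P[...,2]>.03)
p=P[m]; z=np.sort(p[:,2]);print(t,'lowest',z[:12])
q=p[p[:,2]<z[0]+.012];print('xy of lowest',q[:,:2].min(0),q[:,:2].max(0),len(q))
i=cv2.resize(d['img'][120:270,90:260],None,fx=4,fy=4)
import sys; save({'img':i},sys.argv[1])
E
python3 tip.py t1.png
python3 -m jog '{"delta_pos":[[0,0,0],[0,0,0],[0,0,0],[0,0,0],[0,0,0]],"dr":[[0,0,0],[0,0,0],[0,0,0],[0,0,0],[0,0,0]],"hand":[0.1,0.1,0.1,0.1,0.1]}'
python3 tip.py t2.png
```

```text
time_s: 4.65
tcp_pos: [0.4676, -0.1168, 0.0522]
tcp_rot: [-179.9, 0.1, 19.2]
contact_force: [-0.4, -0.1, -0.1]
opening: 0.002
finger_force: 0.0
[ 0.4676 -0.1168  0.0522] lowest [0.0765 0.0774 0.0797 0.0807 0.081  0.0811 0.0823 0.0827 0.0831 0.0832
 0.0833 0.0837]
xy of lowest [ 0.4705 -0.1296] [ 0.4817 -0.1026] 38
time_s: 5.2
tcp_pos: [0.4684, -0.1171, 0.0532]
tcp_rot: [180.0, -0.0, 19.2]
contact_force: [-0.4, 0.4, -0.1]
opening: 0.55
finger_force: 0.0
[ 0.4684 -0.1171  0.0532] lowest [0.0816 0.0824 0.0826 0.0831 0.0831 0.0834 0.0839 0.084  0.0843 0.0848
 0.0849 0.0854]
xy of lowest [ 0.4522 -0.1537] [ 0.4911 -0.0802] 68
```

View pics/t2.png

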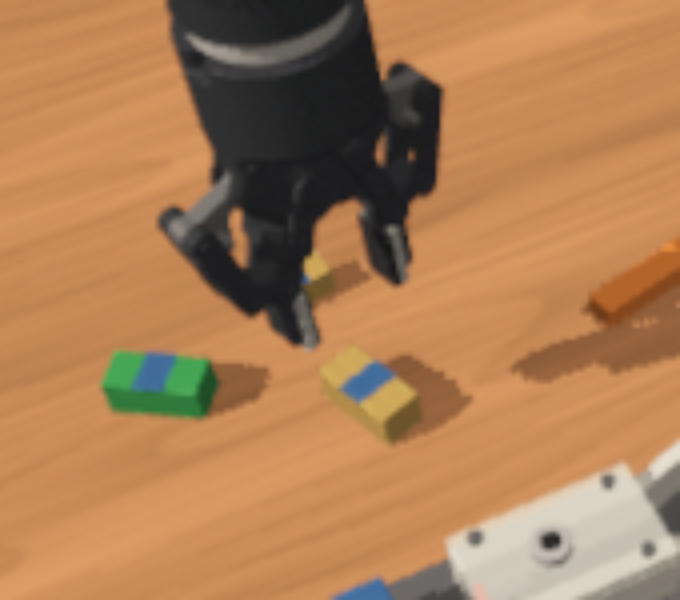

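The tips really sit about 25–28 mm above the reported TCP; laterally they are right, with the blank at crop (370,390) below and between the fingers. I'll go lower accordingly.

```bash
python3 -m jog '{"delta_pos":[[0,0,-35],[0,0,-55],[0,0,-66],[0,0,-71],[0,0,-73],[0,0,-73]],"dr":[[0,0,0],[0,0,0],[0,0,0],[0,0,0],[0,0,0],[0,0,0]],"hand":[0.1,0.1,0.1,0.1,0.1,0.1]}'; python3 -m jog '{"delta_pos":[[0,0,0],[0,0,0],[0,0,0],[0,0,0],[0,0,0],[0,0,0]],"dr":[[0,0,0],[0,0,0],[0,0,0],[0,0,0],[0,0,0],[0,0,0]],"hand":[-1,-1,-1,-1,-1,-1]}'  50
```

```text
time_s: 5.85
tcp_pos: [0.469, -0.1173, -0.0194]
tcp_rot: [180.0, -0.0, 19.2]
contact_force: [-1.0, 0.7, 0.2]
opening: 0.552
finger_force: 0.0
time_s: 6.45
tcp_pos: [0.4692, -0.1172, -0.0189]
tcp_rot: [180.0, -0.1, 19.2]
contact_force: [-0.8, 1.3, 5.9]
opening: 0.266
finger_force: 50.0
```

```bash
python3 -m jog '{"delta_pos":[[0,0,20],[0,0,60],[0,0,100],[20,25,100],[45,55,100],[75,85,100],[100,115,100],[125,140,100]],"dr":[[0,0,0],[0,0,0],[0,0,0.14],[0,0,0.28],[0,0,0.42],[0,0,0.56],[0,0,0.7],[0,0,0.84]],"hand":[-1,-1,-1,-1,-1,-1,-1,-1]}'; python3 -m jog '{"delta_pos":[[15,15,0],[25,22,0],[25,22,0],[25,22,0],[25,22,0],[25,22,0]],"dr":[[0,0,0.14],[0,0,0.28],[0,0,0.37],[0,0,0.37],[0,0,0.37],[0,0,0.37]],"hand":[-1,-1,-1,-1,-1,-1]}'
```

```text
time_s: 7.25
tcp_pos: [0.594, 0.0246, 0.0801]
tcp_rot: [-180.0, 0.0, 67.7]
contact_force: [1.5, -0.7, -1.9]
opening: 0.263
finger_force: 49.5
time_s: 7.85
tcp_pos: [0.618, 0.0446, 0.0801]
tcp_rot: [-180.0, 0.0, 88.4]
contact_force: [-0.2, -1.0, -2.2]
opening: 0.266
finger_force: 49.5
```

```bash
python3 -m jog '{"delta_pos":[[1,0,-40],[1,0,-70],[1,0,-82],[1,0,-86],[1,0,-88],[1,0,-88]],"dr":[[0,0,0.007],[0,0,0.007],[0,0,0.007],[0,0,0.007],[0,0,0.007],[0,0,0.007]],"hand":[-1,-1,-1,-1,-1,-1]}'
python3 - <<'E'
from m import *
d=cam('scene');P=cloud(d);Z=P[...,2];H,S,V=masks(P,d['img'])
m=(P[...,0]>.585)&(P[...,0]<.66)&(P[...,1]>.0)&(P[...,1]<.09)&(H>12)&(H<30)&(S>70)&(Z>.012)&(Z<.05)
for p in comps(P,m,6): print(rect(p),np.percentile(p[:,2],[5,50,95]),len(p))
E
```

```text
time_s: 8.45
tcp_pos: [0.6206, 0.0448, -0.0066]
tcp_rot: [179.9, 0.0, 88.9]
contact_force: [-0.6, -0.4, -1.7]
opening: 0.266
finger_force: 49.5
(array([619.0186,  26.4781]), array([32.3881, 18.8812]), 0.24903787672519684) [0.0162 0.0329 0.0356] 182
```

```bash
python3 -m jog '{"delta_pos":[[-1,0,-1],[-1,0,-2],[-1,0,-2],[-1,0,-2]],"dr":[[0,0,0],[0,0,0],[0,0,0],[0,0,0]],"hand":[-1,-1,-1,-1]}';python3 -m jog '{"delta_pos":[[0,0,0],[0,0,0],[0,0,0],[0,0,0]],"dr":[[0,0,0],[0,0,0],[0,0,0],[0,0,0]],"hand":[-0.2,-0.2,-0.2,-0.2]}'
```

```text
time_s: 8.9
tcp_pos: [0.619, 0.0449, -0.0089]
tcp_rot: [179.9, 0.0, 88.9]
contact_force: [-2.2, 0.3, 6.6]
opening: 0.27
finger_force: 50.4
time_s: 9.3
tcp_pos: [0.6183, 0.0449, -0.0101]
tcp_rot: [-180.0, 0.0, 88.9]
contact_force: [-0.5, -0.5, 0.2]
opening: 0.402
finger_force: 0.0
```

Released. I'll rise clear and head toward the stick, then check with the top camera.

```bash
python3 -m jog '{"delta_pos":[[0,0,10],[0,0,40],[0,0,85],[0,0,130],[-30,15,140],[-60,35,140],[-95,55,140],[-130,75,140]],"dr":[[0,0,0],[0,0,0],[0,0,0],[0,0,0],[0,0,0.14],[0,0,0.28],[0,0,0.42],[0,0,0.56]],"hand":[-0.2,0,0.2,0.4,0.4,0.4,0.4,0.4]}';python3 - <<'E'
from m import *
for n in ('scene','top'):
    d=cam(n);P=cloud(d);Z=P[...,2];H,S,V=masks(P,d['img'])
    m=(P[...,0]>.585)&(P[...,0]<.66)&(P[...,1]>.0)&(P[...,1]<.09)&(Z>.022)&(Z<.05)
    for p in comps(P,m,15): print('b',rect(p),np.percentile(p[:,2],[5,50,95]),len(p))
    m=(P[...,0]>.40)&(P[...,0]<.49)&(P[...,1]>.1)&(P[...,1]<.18)&(Z>.04)&(Z<.08)&(S>60)
    for p in comps(P,m,15): print('h',rect(p),len(p))
    m=(P[...,0]>.40)&(P[...,0]<.49)&(P[...,1]>0)&(P[...,1]<.18)&(Z>.007)&(Z<.03)&(S>60)
    for p in comps(P,m,15): print('s',rect(p),len(p))
E
```

```text
time_s: 10.1
tcp_pos: [0.4874, 0.1204, 0.1311]
tcp_rot: [179.9, 0.0, 121.3]
contact_force: [-0.5, 0.5, 0.3]
opening: 0.697
finger_force: 0.0
b (array([620.4818,  42.4934]), array([50.2126, 25.2981]), 88.44648742675781) [0.0237 0.0318 0.0338] 346
b (array([588.7931,   4.492 ]), array([9.4755, 7.4864]), -76.75632286071777) [0.0235 0.0331 0.0361] 29
b (array([650.5468,   3.2417]), array([9.0613, 5.8286]), -11.734840393066406) [0.0259 0.0333 0.0362] 23
h (array([441.823 , 142.7159]), array([35.6944, 24.4836]), -77.2035493850708) 253
s (array([453.6896,  92.6974]), array([165.9505,  45.279 ]), -77.54134750366211) 660
b (array([619.1946,  40.4663]), array([46.0868, 22.8686]), 89.29780578613281) [0.0296 0.033  0.0361] 200
s (array([461.5031,  58.7994]), array([99.5366, 20.2651]), -77.34380722045898) 296
```

```bash
python3 -m jog '{"delta_pos":[[-15,10,0],[-30,20,0],[-45,22,0],[-45,22,0],[-45,22,0],[-45,22,0],[-45,22,0],[-45,22,0]],"dr":[[0,0,0.14],[0,0,0.28],[0,0,0.42],[0,0,0.56],[0,0,0.7],[0,0,0.84],[0,0,0.98],[0,0,1.12]],"hand":[0.4,0.4,0.4,0.4,0.4,0.4,0.4,0.4]}';python3 -m jog '{"delta_pos":[[0,0,-20],[0,0,-50],[0,0,-50],[0,0,-50]],"dr":[[0,0,0.12],[0,0,0.12],[0,0,0.12],[0,0,0.12]],"hand":[0.4,0.4,0.4,0.4]}'
```

```text
time_s: 11.0
tcp_pos: [0.4445, 0.1417, 0.1309]
tcp_rot: [-180.0, 0.1, -174.6]
contact_force: [-0.3, 1.0, 0.1]
opening: 0.7
finger_force: 0.0
time_s: 11.4
tcp_pos: [0.4435, 0.1417, 0.0806]
tcp_rot: [-180.0, -0.0, -168.0]
contact_force: [-0.6, -0.6, 1.0]
opening: 0.702
finger_force: 0.0
```

Run:
```python
from m import *
d=cam('scene'); i=cv2.resize(d['img'][80:240,180:380],None,fx=3.5,fy=3.5); save({'img':i},'s1.png')
```

```text
(no output)
```

View pics/s1.png

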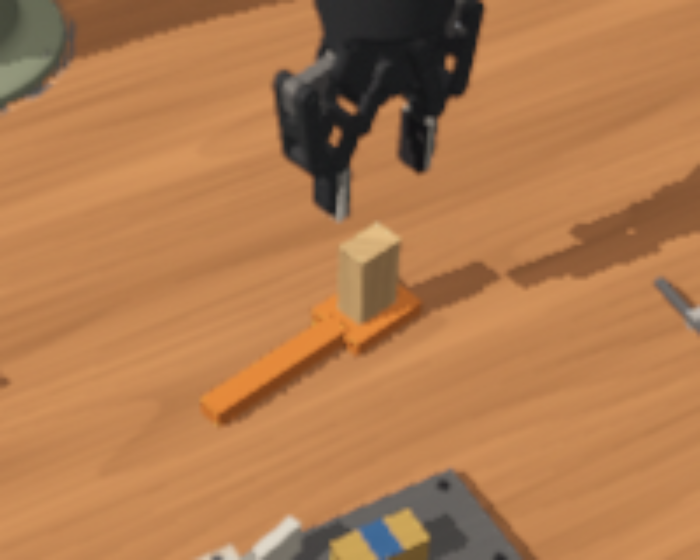

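The fingers straddle the handle at crop (370,265) fore and aft, and the blank lies lengthwise on the plate at (380,540). Descending to grip.

```bash
python3 -m jog '{"delta_pos":[[-1,0,-30],[-1,0,-55],[-1,0,-73],[-1,0,-80],[-1,0,-80]],"dr":[[0,0,0.01],[0,0,0.01],[0,0,0.01],[0,0,0.01],[0,0,0.01]],"hand":[0.4,0.4,0.4,0.4,0.4]}';python3 -m jog '{"delta_pos":[[0,0,0],[0,0,0],[0,0,0],[0,0,0],[0,0,0]],"dr":[[0,0,0],[0,0,0],[0,0,0],[0,0,0],[0,0,0]],"hand":[-1,-1,-1,-1,-1]}' 90;  python3 -m jog '{"delta_pos":[[0,0,20],[0,0,50],[0,0,70],[0,0,70],[0,0,70]],"dr":[[0,0,0],[0,0,0],[0,0,0],[0,0,0],[0,0,0]],"hand":[-1,-1,-1,-1,-1]}'
```

```text
time_s: 11.95
tcp_pos: [0.4429, 0.1419, 0.0005]
tcp_rot: [-180.0, 0.0, -167.4]
contact_force: [0.3, -0.0, -0.2]
opening: 0.703
finger_force: 0.0
time_s: 12.45
tcp_pos: [0.4439, 0.1424, 0.0017]
tcp_rot: [180.0, 0.2, -167.4]
contact_force: [0.0, 0.8, 6.7]
opening: 0.389
finger_force: 89.5
time_s: 12.95
tcp_pos: [0.4428, 0.1419, 0.0705]
tcp_rot: [-180.0, 0.1, -167.4]
contact_force: [0.2, -0.3, -1.7]
opening: 0.386
finger_force: 89.5
```

```bash
python3 -m jog '{"delta_pos":[[25,12,0],[55,25,0],[90,42,0],[125,58,0],[155,71,0],[181,83,0],[181,83,0],[181,83,0]],"dr":[[0,0,-0.05],[0,0,-0.1],[0,0,-0.15],[0,0,-0.2],[0,0,-0.24],[0,0,-0.24],[0,0,-0.24],[0,0,-0.24]],"hand":[-1,-1,-1,-1,-1,-1,-1,-1]}'
cat > st.py <<'E'
from m import *
s=env.state();print(s['tcp_pos'],s['tcp_rot'],s['contact_force'])
O=np.array([617.8,-34.6]);a=np.radians(-91.3);D=np.array([np.cos(a),np.sin(a)]);N=np.array([-D[1],D[0]])
for n in('scene','top'):
    d=cam(n);P=cloud(d);H,S,V=masks(P,d['img']);xy=P[...,:2]*1000-O; jx=xy@D; jy=xy@N; Z=P[...,2]*1000
    m=(H>=5)&(H<16)&(S>190)&(V>130)&(Z>15)&(Z<110)&(jx>-300)&(jx<60)&(abs(jy)<40)
    for nm,M in (('stick',m),('blank',(H>17)&(H<28)&(S>80)&(Z>20)&(Z<50)&(jx<0)&(jx>-150)&(abs(jy)<30)),('blue',(H>100)&(H<130)&(S>100)&(Z>20)&(Z<50)&(jx<0)&(jx>-150)&(abs(jy)<30))):
        p=np.stack([jx[M],jy[M],Z[M]],-1)
        if len(p)<10: continue
        print(n,nm,len(p),'min',np.percentile(p,1,0),'max',np.percentile(p,99,0))
        if nm=='stick':
            f=p[p[:,0]>p[:,0].max()-80]; top=f
            bins=np.arange(f[:,0].max()-78,f[:,0].max(),13)
            for b in bins:
                q=f[(f[:,0]>=b)&(f[:,0]<b+13)]
                if len(q)>4: print('   x',round(b),'y',np.percentile(q[:,1],[3,97]),'z',np.percentile(q[:,2],[3,50,97]))
E
python3 st.py
```

```text
time_s: 13.75
tcp_pos: [0.622, 0.2246, 0.0677]
tcp_rot: [-179.9, -0.2, 178.9]
contact_force: [-1.0, -0.5, -1.7]
opening: 0.386
finger_force: 89.6
[0.622  0.2246 0.0677] [-179.9394   -0.2111  178.8798] [-0.9608 -0.4683 -1.7349]
scene stick 158 min [-287.9999  -18.1808   70.3   ] max [-124.2656   19.2027   81.4785]
   x -202 y [4.7086 5.763 ] z [72.8487 80.3481 81.5106]
   x -189 y [4.4402 5.7648] z [72.7577 78.6253 80.8311]
   x -176 y [4.8522 6.3995] z [78.5207 80.3774 81.1969]
   x -163 y [4.0999 5.4942] z [72.5107 78.6739 79.9388]
   x -150 y [4.1448 6.4948] z [79.3389 80.4266 82.4033]
   x -137 y [-6.5059  5.949 ] z [72.4909 77.9766 80.115 ]
scene blank 266 min [-101.5773  -10.917    20.4668] max [-52.2114  13.3548  34.0156]
scene blue 66 min [-84.8176 -11.0671  30.2527] max [-72.0778  11.6862  34.1403]
top stick 400 min [-281.3855  -26.1377   67.117 ] max [-123.8473    3.6544   84.9079]
   x -202 y [-13.0051   3.1624] z [76.8217 81.1144 83.9845]
   x -189 y [-12.8556   3.1709] z [78.5686 81.5222 84.4448]
   x -176 y [-13.0515   3.194 ] z [77.566  81.4881 84.2495]
   x -163 y [-12.8115   3.6392] z [78.6419 81.2838 84.0106]
   x -150 y [-12.7712   3.601 ] z [78.6539 80.9497 84.392 ]
   x -137 y [-12.6655   3.7169] z [78.0268 80.9844 84.4359]
top blank 130 min [-97.9789 -11.2872  28.2372] max [-52.0404  10.9221  37.1507]
top blue 48 min [-81.1378 -11.3961  29.3286] max [-71.2613  10.7833  36.4163]
```

```bash
python3 -m jog '{"delta_pos":[[4,0,-20],[4,0,-40],[4,0,-50],[4,0,-54],[4,0,-54],[4,0,-54]],"dr":[[0,0,0],[0,0,0],[0,0,0],[0,0,0],[0,0,0],[0,0,0]],"hand":[-1,-1,-1,-1,-1,-1]}'; python3 st.py
```

```text
time_s: 14.45
tcp_pos: [0.6279, 0.225, 0.0171]
tcp_rot: [180.0, 0.1, 178.9]
contact_force: [0.6, 0.0, -1.5]
opening: 0.386
finger_force: 89.6
[0.6279 0.225  0.0171] [179.9858   0.0673 178.8631] [ 0.6097  0.0317 -1.486 ]
scene stick 140 min [-287.9468   -7.9093   19.329 ] max [-124.5097   24.8911   31.4013]
   x -202 y [10.4762 11.7232] z [26.7846 29.2121 30.0158]
   x -189 y [ 9.8244 11.3447] z [27.9956 28.5238 29.9412]
   x -176 y [ 9.8323 11.5339] z [19.376  28.538  29.6204]
   x -163 y [ 9.227 11.986] z [27.7382 28.8153 31.174 ]
   x -150 y [10.4275 11.971 ] z [27.2668 29.0292 30.6563]
   x -137 y [ 0.4451 11.7475] z [21.5557 24.5819 29.5911]
scene blank 265 min [-101.3728  -10.9873   20.434 ] max [-52.3743  13.716   33.8898]
scene blue 67 min [-84.8528 -11.177   30.2945] max [-72.3027  11.1796  34.8171]
top stick 328 min [-284.0995  -19.3003   20.6595] max [-124.6107   10.7987   35.1513]
   x -202 y [-6.4487 10.5189] z [26.2019 30.2517 34.7823]
   x -189 y [-6.5061 10.2838] z [25.2825 30.9483 33.7353]
   x -176 y [-6.2754 10.7548] z [26.4805 29.9844 33.9284]
   x -163 y [-6.2674 10.8536] z [26.7028 30.1914 34.0743]
   x -150 y [-6.2981 10.5613] z [26.2132 30.6532 33.5259]
   x -137 y [-6.2126  6.0409] z [24.477  30.4296 33.7035]
top blank 132 min [-118.0316  -11.2217   29.3857] max [-52.0205  11.0752  38.3968]
top blue 49 min [-81.1227 -11.3571  28.9867] max [-71.2591  11.2095  37.5097]
```

```bash
python3 -m jog '{"delta_pos":[[-2,0,-2],[-2,0,-3],[-2,-5,-3],[-2,-10,-3],[-3,-15,-3],[-3,-18,-3],[-3,-18,-3],[-3,-18,-3]],"dr":[[0,0,0],[0,0,0],[0,0,0],[0,0,0],[0,0,0],[0,0,0],[0,0,0],[0,0,0]],"hand":[-1,-1,-1,-1,-1,-1,-1,-1]}'; python3 st.py | grep -v top; python3 -m jog '{"delta_pos":[[0,-1,0],[0,-2,0],[0,-3,0],[0,-4,0],[0,-5,0],[0,-6,0],[0,-7,0],[0,-8,0]],"dr":[[0,0,0],[0,0,0],[0,0,0],[0,0,0],[0,0,0],[0,0,0],[0,0,0],[0,0,0]],"hand":[-1,-1,-1,-1,-1,-1,-1,-1]}'
```

```text
time_s: 15.35
tcp_pos: [0.6245, 0.2067, 0.0132]
tcp_rot: [180.0, 0.0, 178.8]
contact_force: [0.2, 0.5, -1.2]
opening: 0.386
finger_force: 89.6
[0.6245 0.2067 0.0132] [179.9916   0.0005 178.846 ] [ 0.2281  0.5278 -1.2423]
scene stick 146 min [-270.5607  -14.6703   15.7376] max [-108.059    21.4894   27.2525]
   x -185 y [6.7565 9.2386] z [24.7336 25.1076 26.4306]
   x -172 y [7.6135 8.8455] z [17.393  24.1464 24.8888]
   x -159 y [6.7452 8.5328] z [22.9354 25.1521 26.3718]
   x -146 y [6.9853 9.6982] z [24.4006 25.1992 26.4602]
   x -133 y [7.3168 8.4557] z [23.7896 25.0456 25.5603]
   x -120 y [-6.6224  8.4702] z [23.1582 25.3475 27.5095]
scene blank 267 min [-106.832   -10.7914   20.7431] max [-52.2876  13.2913  34.4768]
scene blue 67 min [-84.6632 -11.1265  30.3499] max [-71.653   11.4761  34.4918]
   x -183 y [-9.8589  6.332 ] z [17.6569 26.0221 29.7248]
   x -170 y [-9.673   6.2238] z [17.3157 25.9297 30.3866]
   x -157 y [-9.5735  6.5279] z [15.8415 25.6754 29.4286]
   x -144 y [-9.5444  6.6042] z [17.3026 27.2426 31.1071]
   x -131 y [-9.6128  6.6729] z [17.2284 27.215  29.3733]
   x -118 y [-8.2482  7.0707] z [21.6095 26.5422 29.2326]
time_s: 16.25
tcp_pos: [0.6244, 0.199, 0.0132]
tcp_rot: [180.0, 0.0, 178.9]
contact_force: [0.8, 1.3, -2.1]
opening: 0.384
finger_force: 89.7
```

```bash
python3 -m jog '{"delta_pos":[[0.6,-2,0],[0.6,-4,0],[0.6,-6,0],[0.6,-8,0],[0.5,-10,0],[0.5,-12,0],[0.5,-14,0],[0.5,-16,0]],"dr":[[0,0,0],[0,0,0],[0,0,0],[0,0,0],[0,0,0],[0,0,0],[0,0,0],[0,0,0]],"hand":[-1,-1,-1,-1,-1,-1,-1,-1]}'; python3 -m jog '{"delta_pos":[[0,-2,0],[-0.1,-4,0],[-0.1,-6,0],[-0.2,-8,0],[-0.2,-10,0],[-0.3,-12,0],[-0.3,-14,0],[-0.4,-16,0]],"dr":[[0,0,0],[0,0,0],[0,0,0],[0,0,0],[0,0,0],[0,0,0],[0,0,0],[0,0,0]],"hand":[-1,-1,-1,-1,-1,-1,-1,-1]}'; python3 st.py
```

```text
time_s: 17.05
tcp_pos: [0.6249, 0.1827, 0.0132]
tcp_rot: [-180.0, -0.0, 178.9]
contact_force: [0.3, 1.6, -2.2]
opening: 0.386
finger_force: 89.7
time_s: 17.85
tcp_pos: [0.6245, 0.1667, 0.0132]
tcp_rot: [-180.0, 0.0, 178.9]
contact_force: [0.4, 2.1, -1.5]
opening: 0.385
finger_force: 89.6
[0.6245 0.1667 0.0132] [-179.9964    0.0009  178.8647] [ 0.3641  2.0588 -1.4843]
scene stick 134 min [-229.7208  -11.4667   15.7175] max [-72.2996  22.5631  27.6162]
   x -149 y [8.0697 9.4368] z [19.0813 23.9725 26.4727]
   x -136 y [7.7022 9.0545] z [22.7264 23.705  26.9591]
   x -123 y [7.8576 9.6602] z [17.7338 23.9024 27.0634]
   x -110 y [ 8.3197 10.5791] z [22.0882 25.9959 27.1704]
   x -84 y [-6.0112  9.6139] z [22.9348 25.3159 27.9726]
scene blank 256 min [-66.4939  -9.8622  20.8764] max [-16.915   14.1656  34.1532]
scene blue 71 min [-49.8139 -10.703   30.2332] max [-36.612   12.9784  34.4436]
top stick 296 min [-207.1182  -18.4461   19.7726] max [-66.5854   7.1642  30.7953]
   x -145 y [-8.2735  6.7382] z [22.9152 26.4649 30.7543]
   x -132 y [-8.313   6.6062] z [23.2169 26.2945 29.2168]
   x -119 y [-8.2133  6.7597] z [23.366  26.7144 29.194 ]
   x -106 y [-8.1545  6.9376] z [23.6301 26.2735 30.3558]
   x -93 y [-7.8217  9.5103] z [22.3702 25.4505 27.8919]
   x -80 y [-7.7796  6.9934] z [23.9569 25.737  28.6869]
top blank 145 min [-64.1809 -10.6278  25.0174] max [-15.889   13.7249  38.5858]
top blue 43 min [-44.9124  -8.5547  28.2035] max [-35.1336  11.2628  36.0265]
```

```bash
python3 -m jog '{"delta_pos":[[0,-2,0],[-0.1,-4,0],[-0.1,-6,0],[-0.2,-8,0],[-0.2,-10,0],[-0.3,-12,0],[-0.3,-14,0],[-0.4,-16,0]],"dr":[[0,0,0],[0,0,0],[0,0,0],[0,0,0],[0,0,0],[0,0,0],[0,0,0],[0,0,0]],"hand":[-1,-1,-1,-1,-1,-1,-1,-1]}'; python3 -m jog '{"delta_pos":[[0,-2,0],[-0.1,-4,0],[-0.1,-6,0],[-0.2,-8,0],[-0.2,-10,0],[-0.3,-12,0],[-0.3,-14,0],[-0.4,-16,0]],"dr":[[0,0,0],[0,0,0],[0,0,0],[0,0,0],[0,0,0],[0,0,0],[0,0,0],[0,0,0]],"hand":[-1,-1,-1,-1,-1,-1,-1,-1]}'
```

```text
time_s: 18.75
tcp_pos: [0.6241, 0.1507, 0.0132]
tcp_rot: [180.0, 0.0, 178.9]
contact_force: [0.3, 2.3, -1.4]
opening: 0.386
finger_force: 89.7
time_s: 19.55
tcp_pos: [0.6238, 0.1347, 0.0132]
tcp_rot: [180.0, 0.0, 178.9]
contact_force: [-0.1, 2.0, -0.2]
opening: 0.385
finger_force: 89.7
```

```bash
python3 -m jog '{"delta_pos":[[0,-2,0],[-0.1,-4,0],[-0.1,-6,0],[-0.2,-8,0],[-0.2,-10,0],[-0.3,-12,0],[-0.3,-14,0],[-0.4,-16,0]],"dr":[[0,0,0],[0,0,0],[0,0,0],[0,0,0],[0,0,0],[0,0,0],[0,0,0],[0,0,0]],"hand":[-1,-1,-1,-1,-1,-1,-1,-1]}'; python3 -m jog '{"delta_pos":[[0,-2,0],[-0.1,-4,0],[-0.1,-6,0],[-0.2,-8,0],[-0.2,-10,0],[-0.3,-12,0],[-0.3,-14,0],[-0.3,-14,0]],"dr":[[0,0,0],[0,0,0],[0,0,0],[0,0,0],[0,0,0],[0,0,0],[0,0,0],[0,0,0]],"hand":[-1,-1,-1,-1,-1,-1,-1,-1]}'
python3 - <<'E'
from m import *
d=cam('scene'); i=cv2.resize(d['img'][190:310,150:350],None,fx=4,fy=4); save({'img':i},'f1.png')
E
```

```text
time_s: 20.35
tcp_pos: [0.6233, 0.1187, 0.0132]
tcp_rot: [180.0, 0.0, 178.9]
contact_force: [0.1, 1.7, -0.5]
opening: 0.387
finger_force: 89.7
time_s: 21.15
tcp_pos: [0.623, 0.1043, 0.0131]
tcp_rot: [-180.0, -0.0, 178.8]
contact_force: [0.9, 0.3, -0.6]
opening: 0.39
finger_force: 89.7
```

View pics/f1.png

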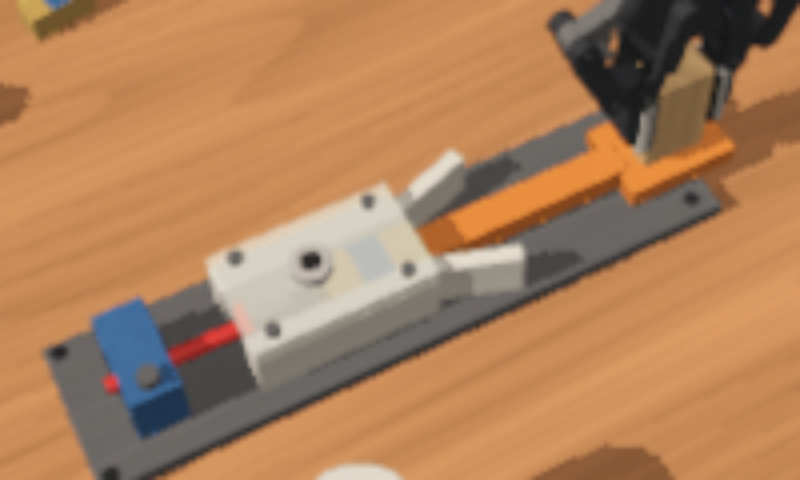

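The blank shows under the clear roof, with its front near crop (335,275). The pin tip is at about (238,325), roughly 38–50 mm further on. I'll advance 26 mm, then slow down.

```bash
python3 -m jog '{"delta_pos":[[0,-2,0],[-0.1,-4,0],[-0.1,-6,0],[-0.2,-8,0],[-0.2,-10,0],[-0.3,-12,0],[-0.3,-14,0],[-0.4,-16,0]],"dr":[[0,0,0],[0,0,0],[0,0,0],[0,0,0],[0,0,0],[0,0,0],[0,0,0],[0,0,0]],"hand":[-1,-1,-1,-1,-1,-1,-1,-1]}'; python3 -m jog '{"delta_pos":[[0,-1.5,0],[-0.1,-3,0],[-0.1,-4.5,0],[-0.1,-6,0],[-0.2,-7.5,0],[-0.2,-9,0],[-0.2,-10,0]],"dr":[[0,0,0],[0,0,0],[0,0,0],[0,0,0],[0,0,0],[0,0,0],[0,0,0]],"hand":[-1,-1,-1,-1,-1,-1,-1]}'
```

```text
time_s: 22.0
tcp_pos: [0.6226, 0.0887, 0.0131]
tcp_rot: [-180.0, -0.0, 178.9]
contact_force: [0.5, 1.8, -1.8]
opening: 0.39
finger_force: 89.6
time_s: 22.7
tcp_pos: [0.6224, 0.0787, 0.0132]
tcp_rot: [-180.0, -0.0, 178.9]
contact_force: [-0.2, 1.6, -1.7]
opening: 0.389
finger_force: 89.6
```

```bash
python3 -m jog '{"delta_pos":[[0,-1,0],[0,-2,0],[0,-3,0],[0,-4,0],[-0.1,-5,0],[-0.1,-6,0]],"dr":[[0,0,0],[0,0,0],[0,0,0],[0,0,0],[0,0,0],[0,0,0]],"hand":[-1,-1,-1,-1,-1,-1]}'
python3 - <<'E'
from m import *
d=cam('scene'); i=cv2.resize(d['img'][220:300,160:290],None,fx=6,fy=6); save({'img':i},'f2.png')
E
```

```text
time_s: 23.3
tcp_pos: [0.6223, 0.0728, 0.0132]
tcp_rot: [-180.0, -0.0, 178.9]
contact_force: [-0.0, 1.3, -1.3]
opening: 0.39
finger_force: 89.5
```

View pics/f2.png

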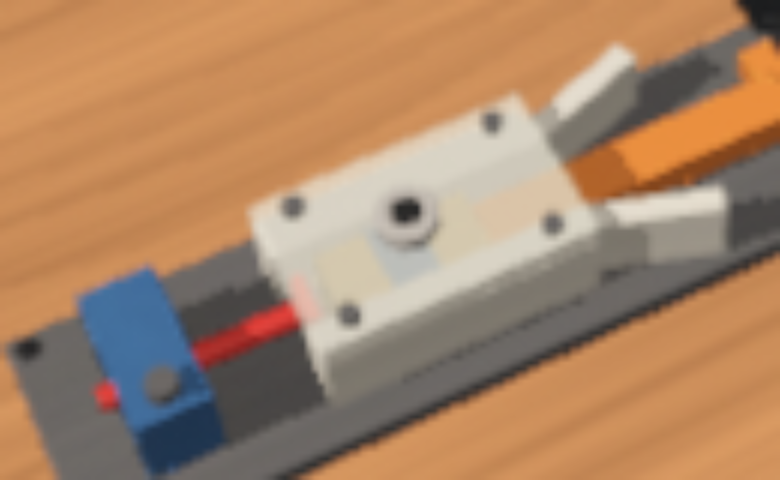

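The blank's front is at crop (325,270) and the pin tip at about (300,290), so the gap is only a few mm. Creeping by feel now.

```bash
for i in 1; do python3 -m jog '{"delta_pos":[[0,-0.7,0],[0,-1.4,0],[0,-2.1,0],[0,-2.8,0],[0,-3.5,0]],"dr":[[0,0,0],[0,0,0],[0,0,0],[0,0,0],[0,0,0]],"hand":[-1,-1,-1,-1,-1]}'; done; python3 -m jog '{"delta_pos":[[0,-0.7,0],[0,-1.4,0],[0,-2.1,0],[0,-2.8,0],[-0.1,-3.5,0]],"dr":[[0,0,0],[0,0,0],[0,0,0],[0,0,0],[0,0,0]],"hand":[-1,-1,-1,-1,-1]}'
```

```text
time_s: 23.85
tcp_pos: [0.6223, 0.0694, 0.0132]
tcp_rot: [180.0, -0.0, 178.9]
contact_force: [-0.2, 1.9, -1.1]
opening: 0.386
finger_force: 89.5
time_s: 24.35
tcp_pos: [0.6224, 0.067, 0.0134]
tcp_rot: [179.9, 0.0, 178.9]
contact_force: [0.0, 4.6, 0.1]
opening: 0.389
finger_force: 89.8
```

```bash
python3 -m jog '{"delta_pos":[[0,-0.7,0],[0,-1.4,0],[0,-2.1,0],[0,-2.8,0],[0,-3.5,0]],"dr":[[0,0,0],[0,0,0],[0,0,0],[0,0,0],[0,0,0]],"hand":[-1,-1,-1,-1,-1]}'; python3 -m jog '{"delta_pos":[[0,-0.7,0],[0,-1.4,0],[0,-2.1,0],[-0.1,-2.8,0]],"dr":[[0,0,0],[0,0,0],[0,0,0],[0,0,0]],"hand":[-1,-1,-1,-1]}'
```

```text
time_s: 24.85
tcp_pos: [0.6223, 0.0637, 0.0134]
tcp_rot: [179.9, 0.0, 178.9]
contact_force: [-0.4, 5.4, -0.1]
opening: 0.386
finger_force: 89.8
time_s: 25.25
tcp_pos: [0.6223, 0.0609, 0.0135]
tcp_rot: [179.9, 0.0, 178.9]
contact_force: [-1.1, 6.4, 0.5]
opening: 0.388
finger_force: 89.8
```

```bash
python3 -m jog '{"delta_pos":[[0,-0.6,0],[0,-1.2,0],[0,-1.8,0]],"dr":[[0,0,0],[0,0,0],[0,0,0]],"hand":[-1,-1,-1]}'; python3 -m jog '{"delta_pos":[[0,-0.5,0],[0,-1,0]],"dr":[[0,0,0],[0,0,0]],"hand":[-1,-1]}'
```

```text
time_s: 25.55
tcp_pos: [0.6222, 0.0591, 0.0134]
tcp_rot: [179.9, 0.0, 178.9]
contact_force: [-0.5, 5.4, 0.3]
opening: 0.385
finger_force: 89.8
time_s: 25.75
tcp_pos: [0.6222, 0.0581, 0.0135]
tcp_rot: [179.9, 0.0, 178.9]
contact_force: [-0.2, 4.7, 0.7]
opening: 0.388
finger_force: 89.8
```

```bash
python3 -m jog '{"delta_pos":[[0,-0.5,0],[0,-1,0]],"dr":[[0,0,0],[0,0,0]],"hand":[-1,-1]}'; python3 -m jog '{"delta_pos":[[0,-0.5,0],[0,-1,0]],"dr":[[0,0,0],[0,0,0]],"hand":[-1,-1]}'
```

```text
time_s: 25.95
tcp_pos: [0.6222, 0.0571, 0.0135]
tcp_rot: [179.9, 0.0, 178.9]
contact_force: [-0.1, 5.3, -0.0]
opening: 0.384
finger_force: 89.8
time_s: 26.15
tcp_pos: [0.6222, 0.0568, 0.0136]
tcp_rot: [179.8, 0.0, 178.9]
contact_force: [-0.8, 9.6, 2.4]
opening: 0.388
finger_force: 90.0
```

```bash
python3 -m jog '{"delta_pos":[[0,-0.2,0],[0,-0.4,0],[0,-0.4,0]],"dr":[[0,0,0],[0,0,0],[0,0,0]],"hand":[-1,-1,-1]}'
```

```text
time_s: 26.45
tcp_pos: [0.6222, 0.0568, 0.0137]
tcp_rot: [179.7, 0.0, 178.9]
contact_force: [-1.4, 8.4, 2.3]
opening: 0.383
finger_force: 90.1
```

```bash
python3 -m jog '{"delta_pos":[[0,-0.3,0],[0,-0.6,0],[0,-0.6,0]],"dr":[[0,0,0],[0,0,0],[0,0,0]],"hand":[-1,-1,-1]}'; python3 -m jog '{"delta_pos":[[0,0,0],[0,0,0]],"dr":[[0,0,0],[0,0,0]],"hand":[-1,-1]}'
```

```text
time_s: 26.75
tcp_pos: [0.6222, 0.0568, 0.0138]
tcp_rot: [179.7, 0.0, 178.9]
contact_force: [-1.6, 10.0, 1.8]
opening: 0.389
finger_force: 90.2
time_s: 26.95
tcp_pos: [0.6222, 0.0568, 0.0138]
tcp_rot: [179.7, 0.0, 179.0]
contact_force: [-1.1, 10.6, 2.0]
opening: 0.386
finger_force: 90.2
```

```bash
python3 -m jog '{"delta_pos":[[0,-0.3,0],[0,-0.6,0],[0,-0.6,0],[0,-0.6,0],[0,-0.6,0],[0,-0.6,0],[0,-0.6,0],[0,-0.6,0]],"dr":[[0,0,0],[0,0,0],[0,0,0],[0,0,0],[0,0,0],[0,0,0],[0,0,0],[0,0,0]],"hand":[-1,-1,-1,-1,-1,-1,-1,-1]}'; python3 -m jog '{"delta_pos":[[0,0,0]],"dr":[[0,0,0]],"hand":[-1]}'
```

```text
time_s: 27.75
tcp_pos: [0.6222, 0.0568, 0.0139]
tcp_rot: [179.6, 0.0, 179.0]
contact_force: [-1.4, 11.6, 3.8]
opening: 0.386
finger_force: 90.3
time_s: 27.85
tcp_pos: [0.6222, 0.0568, 0.0139]
tcp_rot: [179.6, 0.0, 179.0]
contact_force: [-0.9, 12.7, 3.6]
opening: 0.389
finger_force: 90.3
```

About 12 N held for over 0.6 s, and the travel after pin contact was about 11 mm, so it is home. Withdrawing.

```bash
python3 -m jog '{"delta_pos":[[0,2,0],[0.1,5,0],[0.2,10,0],[0.5,20,0],[0.8,35,0],[1.2,50,0],[1.6,70,0],[2,90,0]],"dr":[[0,0,0],[0,0,0],[0,0,0],[0,0,0],[0,0,0],[0,0,0],[0,0,0],[0,0,0]],"hand":[-1,-1,-1,-1,-1,-1,-1,-1]}'; python3 -m jog '{"delta_pos":[[0.4,20,0],[0.9,40,0],[1.3,60,0],[1.3,80,20],[1.3,90,50],[1.3,90,60],[1.3,90,60]],"dr":[[0,0,0],[0,0,0],[0,0,0],[0,0,0],[0,0,0],[0,0,0],[0,0,0]],"hand":[-1,-1,-1,-1,-1,-1,-1]}'; python3 st.py | head -4;  python3 - <<'E'
from m import *
d=cam('scene'); i=cv2.resize(d['img'][150:310,150:380],None,fx=3.4,fy=3.4); save({'img':i},'r1.png')
E
```

```text
time_s: 28.65
tcp_pos: [0.624, 0.145, 0.0131]
tcp_rot: [180.0, 0.0, 178.9]
contact_force: [0.1, 1.2, -1.4]
opening: 0.385
finger_force: 89.7
time_s: 29.35
tcp_pos: [0.6268, 0.2343, 0.075]
tcp_rot: [180.0, 0.2, 178.9]
contact_force: [0.5, -0.4, -1.2]
opening: 0.389
finger_force: 89.8
[0.6268 0.2343 0.075 ] [179.9638   0.2205 178.9321] [ 0.5055 -0.4121 -1.2488]
scene stick 157 min [-297.6428  -14.8224   78.0278] max [-133.9548   23.4157   88.7859]
   x -212 y [ 8.9576 10.4123] z [86.224  87.4192 88.7575]
   x -199 y [ 8.6283 10.4341] z [79.3542 86.4053 87.594 ]
```

View pics/r1.png

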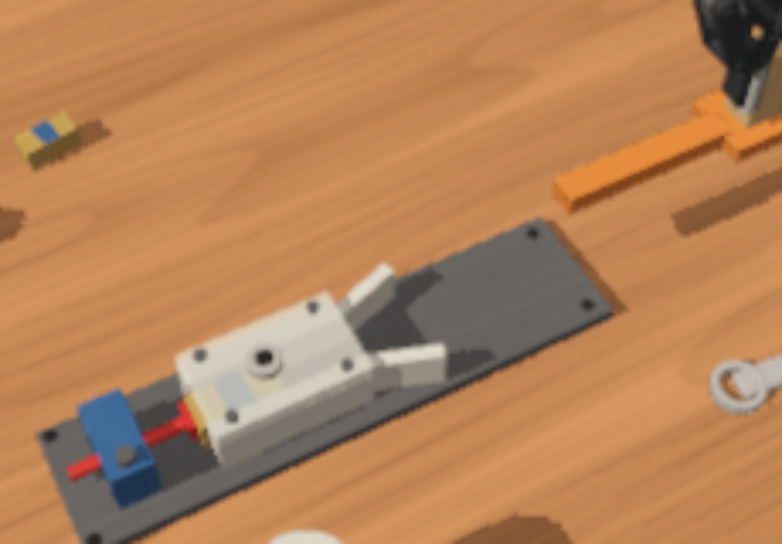

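The blank's front shows at crop (200,425) against the pin, whose tail at (80,470) now sticks out behind the stop, and the stick is clear. I'll set the stick down on open bench.

```bash
python3 -m jog '{"delta_pos":[[-30,-5,0],[-65,-10,0],[-100,-16,0],[-135,-22,0],[-165,-28,0],[-177,-30,0],[-177,-30,0],[-177,-30,0]],"dr":[[0,0,0],[0,0,0],[0,0,0],[0,0,0],[0,0,0],[0,0,0],[0,0,0],[0,0,0]],"hand":[-1,-1,-1,-1,-1,-1,-1,-1]}'; python3 -m jog '{"delta_pos":[[0,0,-30],[0,0,-55],[0,0,-67],[0,0,-71],[0,0,-72],[0,0,-72]],"dr":[[0,0,0],[0,0,0],[0,0,0],[0,0,0],[0,0,0],[0,0,0]],"hand":[-1,-1,-1,-1,-1,-1]}'
```

```text
time_s: 30.3
tcp_pos: [0.45, 0.2033, 0.0732]
tcp_rot: [180.0, 0.1, 178.8]
contact_force: [0.2, 0.1, -1.3]
opening: 0.386
finger_force: 89.8
time_s: 30.9
tcp_pos: [0.4496, 0.2034, 0.0018]
tcp_rot: [180.0, 0.1, 178.9]
contact_force: [0.2, -0.2, -0.8]
opening: 0.387
finger_force: 89.9
```

```bash
python3 -m jog '{"delta_pos":[[0,0,-0.5],[0,0,-1],[0,0,-1.5],[0,0,-1.5]],"dr":[[0,0,0],[0,0,0],[0,0,0],[0,0,0]],"hand":[-1,-1,-1,-1]}'; python3 -m jog '{"delta_pos":[[0,0,0],[0,0,0],[0,0,0],[0,0,0],[0,0,0]],"dr":[[0,0,0],[0,0,0],[0,0,0],[0,0,0],[0,0,0]],"hand":[0.2,0.4,0.4,0.4,0.4]}'; python3 -m jog '{"delta_pos":[[0,0,10],[0,0,35],[0,0,75],[0,0,120],[0,0,150],[0,0,150],[0,0,150]],"dr":[[0,0,0],[0,0,0],[0,0,0],[0,0,0],[0,0,0],[0,0,0],[0,0,0]],"hand":[0.4,0.4,0.4,0.4,0.4,0.4,0.4]}'
python3 - <<'E'
from m import *
d=cam('scene');P=cloud(d); Z=P[...,2];H,S,V=masks(P,d['img'])
m=(P[...,0]>.38)&(P[...,0]<.52)&(P[...,1]>.03)&(P[...,1]<.25)&(Z>.007)&(Z<.09)
for p in comps(P,m): print(rect(p),np.percentile(p[:,2],[5,50,99]))
i=cv2.resize(d['img'][60:340,120:460],None,fx=2.1,fy=2.1); save({'img':i},'e.png')
E
```

```text
time_s: 31.3
tcp_pos: [0.45, 0.2035, 0.0017]
tcp_rot: [180.0, 0.2, 178.9]
contact_force: [-4.2, -1.5, 14.9]
opening: 0.387
finger_force: 92.0
time_s: 31.8
tcp_pos: [0.4484, 0.2032, -0.0005]
tcp_rot: [-180.0, -0.0, 178.9]
contact_force: [-0.9, 0.4, -0.1]
opening: 0.698
finger_force: 0.0
time_s: 32.5
tcp_pos: [0.4489, 0.2033, 0.1507]
tcp_rot: [180.0, 0.1, 178.9]
contact_force: [0.0, -0.1, -0.8]
opening: 0.698
finger_force: 0.0
(array([446.7401, 150.9732]), array([167.0495,  45.5477]), 87.25758361816406) [0.0094 0.0147 0.067 ]
```

View pics/e.png

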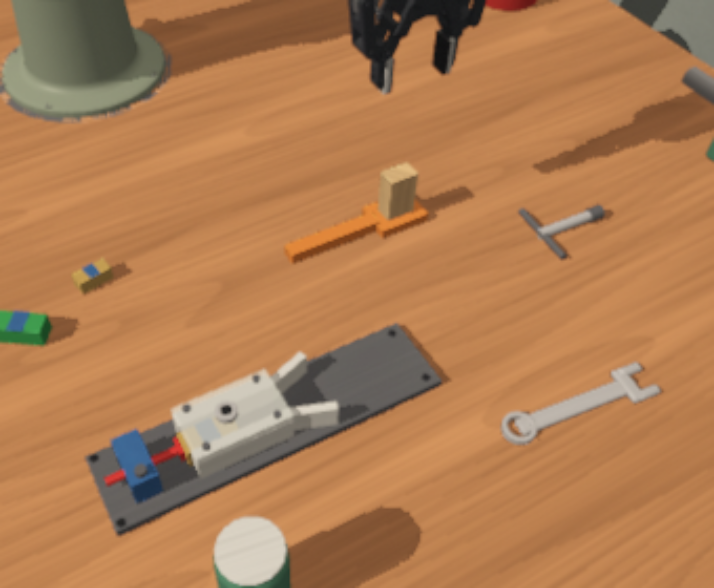

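The stick stands upright at crop (398,200), the blank is home at the stop near (190,445), the bystanders are in place and the gripper is clear. Handing in.

```bash
python3 -c "
from workcell import env
print(env.finish_job())"
```

```text
the job is handed in; nothing more can be done
None
```

The job is handed in at about 32 s of the 72 s allowed; no verdict came back. The blank is home against the stop with the pin driven back, after about 12 N held for over half a second; the stick stands upright on the bench clear of the jig, and the bystanders look undisturbed.

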